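Roll a lens tube up its dock and shut the gate

TASK

Using the fingertips only, slowly push the lens tube that lies at the foot of the sloping dock up the slope, over the low ridge near the top and home against the stop; never lift it or let it run back down. Then, with the tube home, push the swinging gate all the way shut across the slope behind it. Leave everything else on the table where it stands.

Things in the scene. Friction and masses are not known exactly. Their poses are not given: they have to be found in the camera images.
- tube: Lens tube to push: smooth black barrel, 30 mm diameter, between two aluminium end rings, 60 mm diameter, 14 mm wide; 110 mm long, 82 mm of bare barrel between; about 0.4 kg. Origin at its centre, y along its axis. It rolls on the rings, the barrel's underside 15 mm above the deck. Starts at ramp x = 0, y = 0. Pushed on the barrel (slippery; the rings are not) at mid-length it rolls straight.
- ramp: Sloping grey deck of the fixed aluminium dock. Origin on the deck surface, on its centre line at the tube's starting place, 24 mm above the table; x uphill along the deck (7 degrees, 0.122 rad), y left when facing uphill, z square to the deck. Deck from x = -62 to 224 mm; lane 118 mm wide between guides 10 mm tall; dock 150 mm wide. Left alone below the ridge, the tube runs back down.
- foot (a point): Point on the deck's surface on the centre line, at ramp x = -35 mm, behind the lying tube (downhill of it). The tube leans on two lips 12 mm tall under its rings; between them, within 40 mm either side of the centre line, there is free room for fingertips behind the barrel down to the deck.
- home (a point): Where the tube's centre is when home: ramp x = 173, y = 0, z = 30 mm (171 to 175 is normal). A round ridge 2 mm tall crosses the deck at x = 160 mm; a few newtons push the tube over it. The stop's face is at x = 204 mm, the stop 46 mm tall, with low cheeks at both sides. The tube stays here by itself, between ridge and stop.
- gate (a joint): Swing gate at the deck's right side (negative y). Rad: 0 = fully open, bar pointing downhill and 30 degrees outward (negative y); 0.52 = straight downhill, beside the lane; 2.094 = fully shut at its end stop, bar across the lane pointing to positive y. Grows as the bar swings in over the deck, its end going to positive y, then uphill. Light friction (0.03 N m), stays where left. Starts at 0 to 0.45.
- gate_axis (a point): The gate's axis, at ramp x = 133, y = -74 mm, square to the deck; the point is at the bar's mid-height, 23.5 mm above the deck. The gate is a steel bar 84 mm long from the axis, 10 mm wide and 10 mm tall, its underside 18.5 mm above the deck. It can be shut only when the tube is past the ridge; shut, it lies just downhill of the tube's ring.
- gate_pin (a point): Top of the black upright pin at the free end of the gate bar: 14 mm diameter, 80 mm from the gate's axis, its top 46 mm above the deck.
- spare_tube: Bystander: an identical lens tube standing on end beside the dock, 110 mm tall, 60 mm diameter; origin under its centre.
- objective: Bystander: small brass microscope objective standing beside the dock, 32 mm diameter, 46 mm tall; origin under its centre.
- petri: Bystander: stack of clear dishes beyond the top end of the dock, 88 mm diameter, 30 mm tall; origin under its centre.
- slide_box: Bystander: small blue box for slides, 85 x 35 x 30 mm; origin under its centre.
- beaker: Bystander: glass beaker, 70 mm diameter, 85 mm tall; origin under its centre.
There are look-alikes about, which are no part of the job. Leave any yellow look-alike of the tube alone.

How it is judged (in metres and radians):
On the way, in this order (a step that is already met when the one before it is completed fails the run):
1. tube home between ridge and stop while the gate is still open (x of tube in the frame of ramp between 0.168 and 0.178 m and y of tube in the frame of ramp between -0.007 and 0.007 m and z of tube in the frame of ramp between 0.026 and 0.033 m and angle between the y axis of tube and the y axis of ramp, either way round below 0.08 rad and value of joint gate below 0.9 rad), for 0.2 s.
2. gate fully shut behind the tube (value of joint gate above 2 rad), for 0.2 s.
At the end, for the whole second after the job is handed in: The tube lies at rest on the deck between ridge and stop (its centre 168 to 178 mm up the deck from its starting place, within 7 mm of the centre line, 26 to 33 mm above the deck, within 0.08 rad of square), and the gate is shut (joint above 2.0 rad) (x of tube in the frame of ramp between 0.168 and 0.178 m and y of tube in the frame of ramp between -0.007 and 0.007 m and z of tube in the frame of ramp between 0.026 and 0.033 m and angle between the y axis of tube and the y axis of ramp, either way round below 0.08 rad and value of joint gate above 2 rad and linear speed of tube below 0.02 m/s); the robot touches nothing.
It fails at once if tube lifted off the deck (centre more than 42 mm above it) (z of tube in the frame of ramp above 0.042 m).
It fails at once if tube runs away on the slope below the ridge (faster than 0.25 m/s) (linear speed of tube above 0.25 m/s and x of tube in the frame of ramp below 0.14 m).
It fails at once if tube leaves the lower end of the deck (x of tube in the frame of ramp below -0.03 m).
It fails at once if a bystander is moved by more than 20 mm (distance of any of spare_tube, objective, petri, slide_box, beaker from where it was at the start of the episode above 0.02 m).
It also fails if it takes over 54 s, if anything falls off the work surface, if the arm or the gripper's body presses on something with over 40 N, if the wrist force passes 120 N, or if a joint passes its speed limit or range.

ROBOT

A 6-joint arm with a two-finger parallel gripper is mounted at the origin on the work surface. World frame = base frame: x ahead of the robot, y to its left, z up, the work surface at z = 0. Lengths are in mm, angles in rad, forces in N, time in s.
With the tool pointing down it reaches from about 275 to 1000 mm from the base axis. Payload 8.4 kg.
Tool frame: the origin (TCP) lies between the finger pads; the fingertips stand 22 mm ahead of it and the grasp point (between the pads) lies 3 mm ahead of it; z points along the fingers, y is the line along which they close (so a half turn about z gives the same grasp; the last joint's range is limited). The gripper opens to 85 mm and grips with 20 to 120 N. Pads are 22 mm wide; open, the fingers measure 114 mm over their backs; the gripper's body (76 mm by 85 mm) begins 54 mm behind the grasp point. The pads swing forward as they close: fully open they stand 13 mm farther back than shut.
Start: joints at [-1.316, 0.353, 1.633, -0, 1.155, -0.002], TCP at [158.74, -604.508, 253.281] pointing down, gripper open.
Joint ranges: [-2.63, 2.63], [-0.92, 2.1], [0.06, 2.66], [-1.3, 4.44], [0, 2.69], [-3.02, 3.02]. Speed limits (rad/s): [2.22, 2.22, 2.79, 3.14, 3.14, 3.14].

INTERFACE

Orientations are given as [roll, pitch, yaw] about the fixed x, y, z axes, in that order (R = Rz(yaw) Ry(pitch) Rx(roll)).
In Python, from rig import r, grab_frame gives the robot as it stands.
- The arm moves only by the shell command python3 -m inch 'ROWS' [FORCE]. ROWS is JSON, a list of rows, each a list of 7 numbers: the turn, a rotation vector about the tool's x, y, z as a fraction of full scale, then the shift along the tool's x, y, z as a fraction of full scale, then the closure, from 0 (fully open) to 1 (shut). In form: [[rx, ry, rz, dx, dy, dz, fingers], ...]. A call has 1 to 8 rows; each row shifts and turns the commanded pose from where the row before left it, along the tool's axes as they then stand; what a row does not reach is not made up. Full scale, the value 1, is 2.5 cm for a shift and pi rad for a turn. A row lasts 1/12 s, in which the tool goes at most 41.7 mm and 7.16 degrees, less where a joint would pass 70% of its speed; a pose out of reach is approached as far as the arm can. A call with a number of a shift or a turn outside -1 to 1 is refused whole. A call with a gripper value outside its range is refused whole. The fingers move at their own pace and stop on an object; FORCE is the grip in N (left out, the last holds). Time passes only in rows, so rows that do not move let the fingers close. It gives the time, the measured TCP pose, the force, the opening and the grip force at its end, in the units of the state.
- r.sense(): the state, without advancing time (a new reading comes with each control period).
- grab_frame(name): name is "scene" or "top"; returns a dict with "pixels" (480x640x3 uint8, red, green, blue), "z_map" (480x640 float32, mm along the optical axis (not along the pixel's ray), 0 where there is no reading), "vertical_fov" (degrees; the focal length in pixels is half the picture's height over the tangent of half this angle, whatever the lens; pixels are square), "cx", "cy" (the principal point, pixels), "cam_to_world" (4x4, takes a point from camera to world coordinates). Camera axes: x right, y down, z forward; pixel columns grow to the right and rows downward; lengths in mm; the calibration is good to about 2 mm. A picture is of the moment at which its call begins.
- r.sign_off(): hands the job in; it is judged then, once.
The state is a dict: "clock": time; "qpos": joint angles; "qvel": joint speeds; "joint_efforts": joint torques, N m; "eef_pos": TCP position; "tcp_rot": TCP orientation; "contact_force": force on the tool from outside, world axes, zero at the start; "wrist_torque": the same for the moment, N m; "opening": opening from 0.0 (shut) to 1.0 (fully open); "grasp_force": force on a finger pad.
Only numpy, scipy, OpenCV 4.12 (cv2) and the standard library are available. Lean on these libraries where they do the work, as an engineer would, in place of code of your own. Each camera call takes 0.05 s, during which the arm holds its last target. There are 200 camera calls.

## Working session

There is one attempt and no reset: what is moved stays moved. The work goes in short steps, Python scripts to look and compute and a shell command to move; the robot and the scene stay as the last step left them, time stands still between calls to the robot, and variables do not carry over. Pictures are saved under pics/ and viewed, at most 10 in all, crops included, and the job is handed in when it is done.

```bash
ls; mkdir -p pics; python3 - <<'E'
from rig import r, grab_frame
import cv2,numpy as np,pickle
s=r.sense();print({k:np.round(v,3).tolist() for k,v in s.items()})
for n in("scene","top"):
    f=grab_frame(n);pickle.dump(f,open(f"{n}0.pkl","wb"))
    print(n,f["vertical_fov"],f["cx"],f["cy"],np.round(f["cam_to_world"],3).tolist())
    cv2.imwrite(f"pics/{n}0.png",f["pixels"][:,:,::-1])
E
```

```text
pics
{'clock': 0.0, 'qpos': [-1.316, 0.354, 1.634, 0.0, 1.155, -0.002], 'qvel': [-0.0, 0.0, 0.001, -0.0, 0.0, 0.001], 'joint_efforts': [-0.003, -60.526, -34.207, 0.0, 0.009, 0.0], 'eef_pos': [158.623, -604.063, 252.562], 'tcp_rot': [-3.14, -0.0, 0.257], 'contact_force': [-0.571, -0.065, 0.707], 'wrist_torque': [-0.07, -0.02, -0.008], 'grasp_force': 0.0, 'opening': 1.001}
scene 55.651954233553816 320.81496683752584 242.52769506313194 [[0.568, 0.516, -0.642, 1104.046], [0.823, -0.36, 0.44, -477.76], [-0.004, -0.778, -0.629, 613.942], [0.0, 0.0, 0.0, 1.0]]
top 44.95546437764115 315.3345579581084 240.45740973424128 [[0.014, -0.996, 0.089, 492.851], [-1.0, -0.015, -0.012, -102.137], [0.013, -0.089, -0.996, 1385.798], [0.0, 0.0, 0.0, 1.0]]
```

View pics/scene0.png

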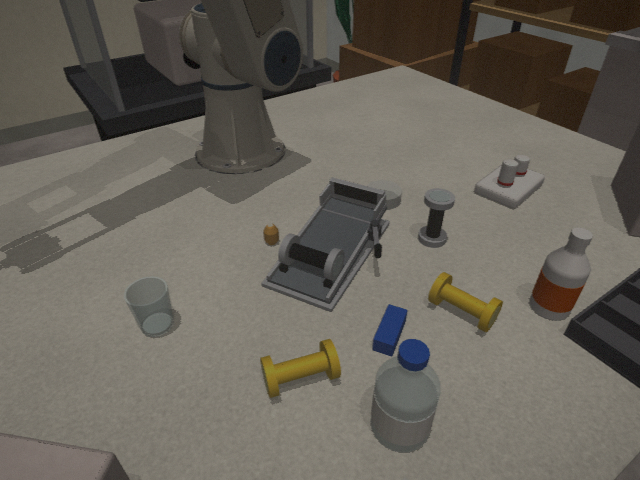

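View pics/top0.png

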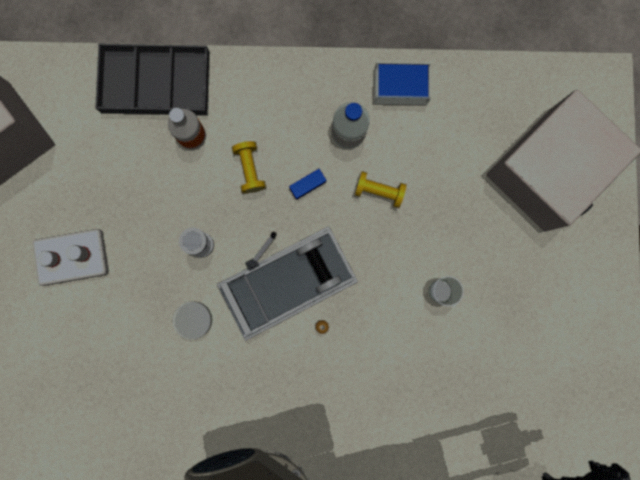

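The scene view shows the dock at about (330,240), with the tube at its foot (315,257). The gate is on the far right side at (377,240). The top view shows the tube's black barrel at (320,262), the gate pin at (273,235) and the gate axis near (252,265). The yellow look-alikes at (249,166) and (381,190) are to be left alone. The spare tube stands at (196,243).

```bash
cat > h.py <<'E'
import numpy as np,cv2,pickle
def cloud(f):
    h,w=f["z_map"].shape;F=h/2/np.tan(np.radians(f["vertical_fov"])/2)
    u,v=np.meshgrid(np.arange(w),np.arange(h));z=f["z_map"]
    P=np.stack([(u-f["cx"])/F*z,(v-f["cy"])/F*z,z,np.ones_like(z)],-1)@np.array(f["cam_to_world"]).T
    P=P[...,:3];P[z==0]=np.nan;return P
def ramp(o,yaw,p=np.radians(7)):
    # columns: x uphill, y left, z normal
    c,s=np.cos(yaw),np.sin(yaw)
    x=np.array([c*np.cos(p),s*np.cos(p),np.sin(p)]);y=np.array([-s,c,0]);return np.array([x,y,np.cross(x,y)]).T
E
python3 - <<'E'
from h import *
for n,box in(("top",(205,225,365,345)),("scene",(262,175,395,310))):
    f=pickle.load(open(f"{n}0.pkl","rb"));P=cloud(f);im=f["pixels"].astype(int)
    x0,y0,x1,y1=box
    S=np.zeros(P.shape[:2],bool);S[y0:y1,x0:x1]=1
    T=np.zeros_like(S);T[380:400,250:400]=1
    print(n,"table z",np.nanmedian(P[...,2][(P[...,2]<15)&(P[...,2]>-15)]))
    # deck plane by RANSAC-ish: points within 20..62 with smoothness
    Q=P[S];Q=Q[(Q[:,2]>18)&(Q[:,2]<70)];rng=np.random.default_rng(0);best=0
    for i in range(2000):
        a=Q[rng.choice(len(Q),3,0)];m=np.cross(a[1]-a[0],a[2]-a[0]);l=np.linalg.norm(m)
        if l<500:continue
        m/=l;m*=np.sign(m[2])
        if abs(np.degrees(np.arccos(m[2]))-7)>2:continue
        k=abs((Q-a[0])@m)<1.5
        if k.sum()>best:best=k.sum();K=k
    D=Q[K];c=D.mean(0);m=np.linalg.svd(D-c)[2][2];m*=np.sign(m[2])
    print("deck n",m,"tilt",np.degrees(np.arccos(m[2])),"upyaw",np.degrees(np.arctan2(-m[1],-m[0])),len(D),c)
    r=cv2.minAreaRect(D[:,:2].astype(np.float32));print("deck rect",r,cv2.boxPoints(r).round(1).tolist())
    d=(P-c)@m
    # black barrel
    B=S&(im.max(-1)<45)&(d>10);
    nn,L,st,ce=cv2.connectedComponentsWithStats(B.astype(np.uint8))
    for i in range(1,nn):
        if st[i,4]>8:
            q=P[L==i];print("dark",st[i].tolist(),ce[i].round(1),np.nanmedian(q,0).round(1),"max d",np.nanmax(d[L==i]).round(1))
    R=S&(d>38)
    nn,L,st,ce=cv2.connectedComponentsWithStats(R.astype(np.uint8))
    for i in range(1,nn):
        if st[i,4]>8:
            q=P[L==i];print("high",st[i].tolist(),ce[i].round(1),np.nanmean(q,0).round(1),"max d",np.nanmax(d[L==i]).round(1))
E
```

```text
top table z 1.4283829349395774
deck n [ 0.06097101 -0.1025948   0.99285288] tilt 6.854284848444246 upyaw 120.72256831555016 2081 [509.3399859  -45.11877537  36.5617872 ]
deck rect ((483.48699951171875, -70.50582885742188), (206.58660888671875, 284.18194580078125), 28.411617279052734) [[325.0, 5.300000190734863], [460.20001220703125, -244.60000610351562], [641.9000244140625, -146.3000030517578], [506.70001220703125, 103.5999984741211]]
dark [271, 233, 5, 5, 18] [272.9 235. ] [621.2 -21.8  76.7] max d 50.6
dark [306, 247, 26, 37, 448] [318.5 264.9] [ 555.4 -126.8   67.7] max d 50.0
dark [248, 264, 8, 5, 18] [250.8 265.9] [550.7  28.6  70.7] max d 36.9
high [271, 232, 6, 6, 30] [273.4 234.4] [622.7 -22.6  77.8] max d 50.6
high [205, 235, 2, 13, 22] [205.4 241. ] [602.7 125.  108.4] max d 68.1
high [298, 239, 44, 54, 697] [319.2 264.9] [ 555.4 -127.3   73.5] max d 64.8
high [221, 281, 30, 55, 396] [235.8 308. ] [456.4  55.7  96.4] max d 53.4
scene table z -0.01982325495043824
deck n [ 0.05724293 -0.10792722  0.99250943] tilt 7.017245084306171 upyaw 117.94078926913552 3073 [513.82139929 -
[... 311 characters left out ...]
.2 193.2] [460.3  53.6  79.3] max d 47.3
dark [370, 224, 3, 6, 9] [370.9 226.6] [559.2  17.9  63.6] max d 31.0
dark [368, 231, 5, 4, 12] [370.3 232.2] [562.3  13.8  53.8] max d 24.7
dark [289, 243, 39, 26, 588] [307.7 255.2] [ 557.9 -133.3   64.2] max d 46.9
dark [374, 244, 8, 14, 83] [377.5 250.4] [627.7 -23.2  70.2] max d 49.3
dark [279, 263, 9, 7, 33] [282.8 265.8] [ 527.3 -171.1   32. ] max d 14.2
dark [323, 279, 9, 6, 35] [327.2 281.5] [ 611.3 -126.2   31.9] max d 13.5
high [329, 177, 56, 21, 414] [356.4 187.1] [460.2  56.1  93.2] max d 48.4
high [278, 233, 66, 40, 928] [309.3 252.1] [ 560.2 -131.7   70.8] max d 62.0
high [374, 244, 8, 8, 52] [377.3 247.2] [625.9 -22.8  75.4] max d 49.3
```

```bash
python3 - <<'E'
from h import *
f=pickle.load(open("top0.pkl","rb"));g=pickle.load(open("scene0.pkl","rb"))
o=np.array([553,-123,24.]);yaw=np.radians(119);R=ramp(o,yaw)
for n,F in(("top",f),("scene",g)):
    P=cloud(F);Q=(P-o)@R;im=F["pixels"].astype(int)
    m=(Q[...,2]>-6)&(Q[...,2]<13)&(abs(Q[...,1])<95)&(P[...,2]>14)
    A=[]
    for x in range(-40,215,10):
        k=m&(abs(Q[...,0]-x)<5);y=Q[...,1][k]
        if len(y)>20:A.append((x,np.percentile(y,1),np.percentile(y,99)))
    A=np.array(A);print(n);print(A.round(0)[::3].tolist())
    for j in(1,2):
        c=np.polyfit(A[:,0],A[:,j],1);res=abs(np.polyval(c,A[:,0])-A[:,j]);k=res<4
        c=np.polyfit(A[k,0],A[k,j],1);print("edge",j,"slope deg",np.degrees(c[0]),"y at 80",np.polyval(c,80),k.sum())
    k=m&(abs(Q[...,1])<60)&(abs(Q[...,2])<8);print("lower/upper x",np.percentile(Q[...,0][k],[0.5,99.5]))
    k=(Q[...,2]>20)&(Q[...,2]<80)&(abs(Q[...,0])<45)&(abs(Q[...,1])<75)
    print("rings all: y",np.percentile(Q[...,1][k],[1,50,99]),"x",np.percentile(Q[...,0][k],[1,50,99]))
    k=(Q[...,2]>54)&(Q[...,2]<80)&(abs(Q[...,0])<45)&(abs(Q[...,1])<75)
    for s in(-1,1):
        q=Q[k&(s*Q[...,1]>0)];print("ringtop",s,q.mean(0).round(1),len(q))
    k=(Q[...,2]>30)&(Q[...,2]<60)&(abs(Q[...,0])<25)&(abs(Q[...,1])<36)&(im.max(-1)<60)
    q=Q[k];c=np.polyfit(q[:,1],q[:,0],1);print("barrel mean",q.mean(0).round(1),"axis deg",np.degrees(c[0]))
    k=(Q[...,2]>40)&(Q[...,2]<60)&(Q[...,0]>195)&(Q[...,0]<235)&(abs(Q[...,1])<90)
    print("stop x",np.percentile(Q[...,0][k],[2,50,98]),"y",np.percentile(Q[...,1][k],[1,99]),Q[...,2][k].mean())
    k=(Q[...,2]>40)&(Q[...,2]<60)&(Q[...,0]<160)&(Q[...,0]>30)&(Q[...,1]<-70)
    print("pin",Q[k].mean(0).round(1),k.sum())
    for c,nm in(((im[...,0]>120)&(im[...,2]<60),'')):pass
E
python3 - <<'E'
import cv2
a=cv2.imread("pics/top0.png")[215:345,180:370];b=cv2.imread("pics/scene0.png")[170:310,250:400]
a=cv2.resize(a,None,fx=3,fy=3,interpolation=2);b=cv2.resize(b,(230,215))
cv2.imwrite("pics/crop1.png",a)
E
```

```text
top
[[-40.0, -68.0, 66.0], [-10.0, -72.0, 67.0], [20.0, -66.0, 65.0], [50.0, -64.0, 65.0], [80.0, -65.0, 63.0], [110.0, -66.0, 64.0], [140.0, -78.0, 64.0], [170.0, -61.0, 64.0], [200.0, -61.0, 59.0]]
edge 1 slope deg 1.6175118792691925 y at 80 -64.66298506071003 23
edge 2 slope deg -1.7696808269354123 y at 80 63.68426473714972 25
lower/upper x [-63.60354252 222.41018907]
rings all: y [-54.23302641  -0.34991453  54.38615526] x [-26.91045122   2.24865761  28.71637395]
ringtop -1 [ -1.5 -47.8  59.7] 101
ringtop 1 [ 0.8 48.  59.3] 103
barrel mean [ 1.1  0.2 43.2] axis deg 0.4462755717089577
stop x [202.36979071 210.20594094 217.65436863] y [-64.55028019  60.47664511] 47.048140346305864
pin [ 104.4 -328.2   48.9] 127Traceback (most recent call last):
  File "<stdin>", line 27, in <module>
ValueError: too many values to unpack (expected 2)
```

View pics/crop1.png

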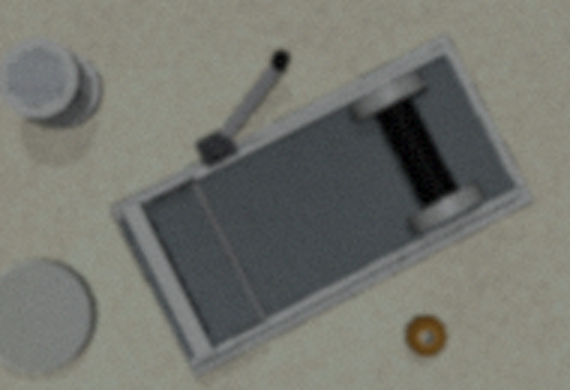

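The crop shows the dock with the only black-barrel lens tube lying on it, at crop (415,150). The gate axis is at crop (215,148) and the pin at (280,60), so the gate is near 0.07 rad. The yellow dumbbells are look-alikes, and the grey upright at crop (40,80) is the spare tube. The ramp frame is o=(553,-123,24), yaw 119°, and the edges are symmetric to 1 mm.

```bash
cat > w.py <<'E'
from h import *
from rig import r
from scipy.spatial.transform import Rotation as Ro
o=np.array([553,-123,24.]);R=ramp(o,np.radians(119));Tt=R@np.diag([1,-1,-1])
s=r.sense();C=Ro.from_euler('xyz',s['tcp_rot']).as_matrix()
tip=np.array(s['eef_pos'])+22*C[:,2]
print("clock %.2f"%s['clock'],"tip ramp",((tip-o)@R).round(1),"rotvec/pi",(Ro.from_matrix(C.T@Tt).as_rotvec()/np.pi).round(4),"F ramp",(np.array(s['contact_force'])@R).round(1),"open %.2f"%s['opening'],"q",np.round(s['qpos'],2))
E
python3 w.py
```

```text
clock 0.10 tip ramp [-202.7  578.1  233. ] rotvec/pi [ 0.0351  0.0271 -0.5786] F ramp [ 0.3 -0.4  0.1] open 1.00 q [-1.32  0.35  1.63 -0.    1.16 -0.  ]
```

```bash
python3 -m inch '[[0.0022,0.0017,-0.0362,0,0,0,0.65],[0.0022,0.0017,-0.0362,0,0,0,0.65],[0.0022,0.0017,-0.0362,0,0,0,0.65],[0.0022,0.0017,-0.0362,0,0,0,0.65],[0.0022,0.0017,-0.0362,0,0,0,0.65],[0.0022,0.0017,-0.0362,0,0,0,0.65],[0.0022,0.0017,-0.0362,0,0,0,0.65],[0.0022,0.0017,-0.0362,0,0,0,0.65]]' 30
python3 -m inch '[[0.0022,0.0017,-0.0362,0,0,0,0.65],[0.0022,0.0017,-0.0362,0,0,0,0.65],[0.0022,0.0017,-0.0362,0,0,0,0.65],[0.0022,0.0017,-0.0362,0,0,0,0.65],[0.0022,0.0017,-0.0362,0,0,0,0.65],[0.0022,0.0017,-0.0362,0,0,0,0.65],[0.0022,0.0017,-0.0362,0,0,0,0.65],[0.0022,0.0017,-0.0362,0,0,0,0.65]]'
python3 w.py
```

```text
clock: 0.77
eef_pos: [158.6, -604.3, 252.8]
tcp_rot: [-3.111, -0.062, 1.172]
contact_force: [0.1, -0.2, 0.3]
opening: 0.35
grasp_force: 0.0
clock: 1.43
eef_pos: [158.7, -604.3, 252.8]
tcp_rot: [3.141, -0.122, 2.085]
contact_force: [-0.0, -0.8, -0.1]
opening: 0.352
grasp_force: 0.0
clock 1.43 tip ramp [-200.2  578.2  233.1] rotvec/pi [-0.0002 -0.0001  0.0024] F ramp [-0.7  0.4 -0. ] open 0.35 q [-1.3   0.41  1.55 -0.03  1.3  -1.81]
```

```bash
python3 -m inch '[[0,0,0.0024,0.28,0.963,0,0.65],[0,0,0,0.28,0.963,0,0.65],[0,0,0,0.28,0.963,0,0.65],[0,0,0,0.28,0.963,0,0.65],[0,0,0,0.28,0.963,0,0.65],[0,0,0,0.28,0.963,0,0.65],[0,0,0,0.28,0.963,0,0.65],[0,0,0,0.28,0.963,0,0.65]]'
python3 -m inch '[[0,0,0,0.28,0.963,0,0.65],[0,0,0,0.28,0.963,0,0.65],[0,0,0,0.28,0.963,0,0.65],[0,0,0,0.28,0.963,0,0.65],[0,0,0,0.28,0.963,0,0.65],[0,0,0,0.28,0.963,0,0.65],[0,0,0,0.28,0.963,0,0.65],[0,0,0,0.28,0.963,0,0.65]]'
python3 -m inch '[[0,0,0,0.28,0.963,0,0.65],[0,0,0,0.28,0.963,0,0.65],[0,0,0,0.28,0.963,0,0.65],[0,0,0,0.28,0.963,0,0.65],[0,0,0,0.28,0.963,0,0.65],[0,0,0,0.28,0.963,0,0.65],[0,0,0,0.28,0.963,0,0.65],[0,0,0,0.28,0.963,0,0.65]]'
python3 w.py
```

```text
clock: 2.1
eef_pos: [301.5, -462.0, 259.6]
tcp_rot: [-3.14, -0.122, 2.071]
contact_force: [-0.3, -0.3, 0.1]
opening: 0.352
grasp_force: 0.0
clock: 2.77
eef_pos: [443.8, -320.8, 266.2]
tcp_rot: [-3.14, -0.122, 2.071]
contact_force: [-1.1, 0.2, -0.0]
opening: 0.353
grasp_force: 0.0
clock: 3.43
eef_pos: [586.0, -179.6, 272.6]
tcp_rot: [-3.14, -0.122, 2.071]
contact_force: [0.3, -0.5, 0.2]
opening: 0.347
grasp_force: 0.0
clock 3.43 tip ramp [-34.8  -1.4 232.7] rotvec/pi [-0.0003  0.0001 -0.0018] F ramp [-0.6  0.   0.2] open 0.35 q [-0.34  0.36  1.58  0.08  1.29 -0.87]
```

```bash
python3 -m inch '[[0,0,-0.0018,0,-0.05,0.76,0.65],[0,0,0,0,0,0.76,0.65],[0,0,0,0,0,0.76,0.65],[0,0,0,0,0,0.76,0.65],[0,0,0,0,0,0.76,0.65],[0,0,0,0,0,0.76,0.65],[0,0,0,0,0,0.76,0.65],[0,0,0,0,0,0.6,0.65]]'
python3 w.py
python3 - <<'E'
from rig import grab_frame
import cv2
f=grab_frame("scene");cv2.imwrite("pics/s1.png",cv2.resize(f["pixels"][130:320,230:430,::-1],None,fx=3,fy=3,interpolation=2))
E
```

```text
clock: 4.1
eef_pos: [574.8, -165.3, 124.3]
tcp_rot: [-3.14, -0.123, 2.077]
contact_force: [-0.6, -0.7, 0.7]
opening: 0.354
grasp_force: 0.0
clock 4.10 tip ramp [-35.    1.5  83.3] rotvec/pi [-0.0005 -0.0001  0.    ] F ramp [-0.2  0.9  0.8] open 0.35 q [-0.33  0.5   1.73  0.1   1.   -0.89]
```

View pics/s1.png

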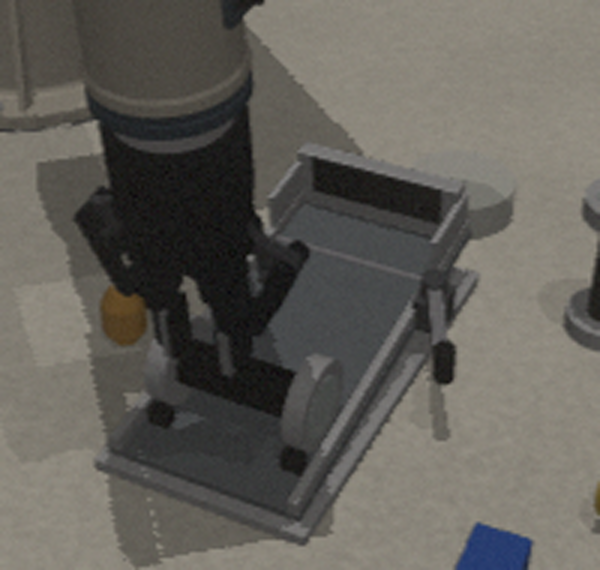

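The picture shows the fingers hanging above and behind the barrel at crop (175,350) and (225,370). The knuckles are wide, at (100,250) and (285,260), so I'm measuring their clearance to the rings before going down.

```bash
cat > g.py <<'E'
from w import *
from rig import grab_frame
for n in("scene","top"):
    P=cloud(grab_frame(n));Q=(P-tip)@Tt  # tool axes from tip: z<0 is above tip
    k=(abs(Q[...,0])<70)&(abs(Q[...,1])<90)&(Q[...,2]<8)&(Q[...,2]>-130)
    q=Q[k]
    for z in range(0,130,8):
        a=q[(-q[:,2]>=z-8)&(-q[:,2]<z)]
        if len(a)>4:print(n,"h",z-8,z,"x",np.percentile(a[:,0],[2,98]).round(),"y",np.percentile(a[:,1],[2,98]).round(),len(a))
E
python3 g.py
```

```text
clock 4.15 tip ramp [-33.9   2.6  80.7] rotvec/pi [-0.0013 -0.001  -0.0001] F ramp [ 0.6  1.1 -1.9] open 0.35 q [-0.33  0.5   1.73  0.1   1.   -0.89]
scene h 0 8 x [-12.  11.] y [-26.  22.] 42
scene h 8 16 x [-12.   8.] y [-28.  28.] 72
scene h 16 24 x [-12.  10.] y [-27.  29.] 75
scene h 24 32 x [-12.   8.] y [-27.  29.] 80
scene h 32 40 x [-12.   9.] y [-24.  29.] 71
scene h 40 48 x [-14.   8.] y [-40.  31.] 84
scene h 48 56 x [-14.  10.] y [-45.  47.] 191
scene h 56 64 x [-13.  10.] y [-50.  50.] 147
scene h 64 72 x [-18.  14.] y [-52.  54.] 176
scene h 72 80 x [-18.   7.] y [-56.  58.] 178
scene h 80 88 x [-19.  -0.] y [-59.  62.] 169
scene h 88 96 x [-20.   2.] y [-60.  66.] 228
scene h 96 104 x [-21.  10.] y [-62.  65.] 394
scene h 104 112 x [-21.   5.] y [-46.  49.] 198
scene h 112 120 x [-13.   6.] y [18. 41.] 77
scene h 120 128 x [-15.   6.] y [28. 39.] 38
top h 48 56 x [ 3. 12.] y [-44. -23.] 9
top h 56 64 x [-2. 10.] y [-47. -32.] 24
top h 64 72 x [ 2. 12.] y [-51. -26.] 11
top h 72 80 x [ 1. 14.] y [-53.  39.] 11
top h 80 88 x [-9. 11.] y [-59.  58.] 11
top h 88 96 x [-13.  11.] y [-61.  58.] 24
top h 96 104 x [-13.  11.] y [-66.  65.] 65
top h 104 112 x [-12.  10.] y [-63.  60.] 65
top h 112 120 x [-7.  9.] y [-43. -36.] 15
```

```bash
python3 -m inch '[[0,0,0,0,0.06,0.43,0.65],[0,0,0,0,0,0.43,0.65],[0,0,0,0,0,0.43,0.65],[0,0,0,0,0,0.43,0.65],[0,0,0,0,0,0.43,0.65],[0,0,0,0,0,0.43,0.65],[0,0,0,0,0,0,0.65]]'
python3 w.py
python3 -m inch '[[0,0,0,0.1,0,0,0.65],[0,0,0,0.1,0,0,0.65],[0,0,0,0.1,0,0,0.65],[0,0,0,0.1,0,0,0.65],[0,0,0,0.1,0,0,0.65],[0,0,0,0.1,0,0,0.65],[0,0,0,0.1,0,0,0.65],[0,0,0,0.1,0,0,0.65]]'
python3 w.py
```

```text
clock: 4.83
eef_pos: [571.5, -157.5, 59.5]
tcp_rot: [-3.139, -0.124, 2.077]
contact_force: [-2.1, 0.7, 0.3]
opening: 0.35
grasp_force: 0.0
clock 4.83 tip ramp [-34.5   0.6  18. ] rotvec/pi [-0.0009 -0.0006 -0.    ] F ramp [1.6 1.5 0.1] open 0.35 q [-0.32  0.58  1.77  0.11  0.88 -0.89]
clock: 5.5
eef_pos: [563.5, -140.6, 64.7]
tcp_rot: [-3.141, -0.121, 2.077]
contact_force: [-0.9, -0.4, 0.1]
opening: 0.353
grasp_force: 0.3
clock 5.50 tip ramp [-15.4  -0.6  20.9] rotvec/pi [-0.0001  0.0004  0.    ] F ramp [0.1 0.9 0.1] open 0.35 q [-0.29  0.56  1.8   0.11  0.87 -0.87]
```

```bash
cat > t.py <<'E'
from w import *
from rig import grab_frame
import sys
for n in("scene","top"):
    f=grab_frame(n);P=cloud(f);Q=(P-o)@R;im=f["pixels"].astype(int)
    m=(abs(Q[...,1])>38)&(abs(Q[...,1])<58)&(Q[...,2]>25)&(Q[...,2]<66)&(Q[...,0]>-45)&(Q[...,0]<203)&(im.min(-1)>70)
    for s in(-1,1):
        q=Q[m&(s*Q[...,1]>0)]
        if len(q)>20:print(n,"ring",s,"x",np.percentile(q[:,0],[3,50,97]).round(1),"y",np.percentile(q[:,1],[3,97]).round(1),len(q))
    k=(Q[...,2]>32)&(Q[...,2]<58)&(Q[...,0]>0)&(Q[...,0]<160)&(Q[...,1]<60)&(Q[...,1]>-125)&(im.max(-1)<60)
    if len(sys.argv)>1 and k.any():print(n,"dark",np.median(Q[k],0).round(1),k.sum())
E
python3 t.py
```

```text
clock 5.50 tip ramp [-15.4  -0.6  20.9] rotvec/pi [-0.0001  0.0004  0.    ] F ramp [0.1 0.9 0.1] open 0.35 q [-0.29  0.56  1.8   0.11  0.87 -0.87]
scene ring -1 x [-17.7   0.1  26.9] y [-56.8 -44.3] 167
scene ring 1 x [-17.8 -13.  200.5] y [41.1 57.9] 22
top ring -1 x [ 5.5 23.  37. ] y [-55.2 -43. ] 89
```

The ring's far edge now lies at x≈37 (28 before), so the tube has rolled about 9 mm and is resting on the fingers. I'll keep pushing.

```bash
python3 -m inch '[[0,0,0,0.15,0,0.02,0.65],[0,0,0,0.2,0,0.02,0.65],[0,0,0,0.2,0,0.02,0.65],[0,0,0,0.2,0,0,0.65],[0,0,0,0.2,0,0,0.65],[0,0,0,0.2,0,0,0.65],[0,0,0,0.2,0,0,0.65],[0,0,0,0.2,0,0,0.65]]'
python3 -m inch '[[0,0,0,0.2,0,0,0.65],[0,0,0,0.2,0,0,0.65],[0,0,0,0.2,0,0,0.65],[0,0,0,0.2,0,0,0.65],[0,0,0,0.2,0,0,0.65],[0,0,0,0.2,0,0,0.65],[0,0,0,0.2,0,0,0.65],[0,0,0,0.2,0,0,0.65]]'
python3 t.py
```

```text
clock: 6.27
eef_pos: [544.6, -106.5, 67.8]
tcp_rot: [-3.141, -0.121, 2.077]
contact_force: [-0.0, -1.0, 0.1]
opening: 0.349
grasp_force: 0.3
clock: 6.93
eef_pos: [525.3, -71.9, 72.5]
tcp_rot: [-3.141, -0.121, 2.077]
contact_force: [0.6, 0.3, 0.5]
opening: 0.351
grasp_force: 0.3
clock 6.93 tip ramp [63.6 -0.5 19.1] rotvec/pi [-0.0002  0.0003  0.    ] F ramp [ 0.  -0.7  0.5] open 0.35 q [-0.19  0.49  1.92  0.13  0.82 -0.79]
scene ring -1 x [ 61.5  77.2 105.1] y [-57.7 -45.1] 156
top ring -1 x [101.7 110.3 117.3] y [-55.9 -43.1] 45
top ring 1 x [ 77.1  94.1 112.6] y [40.1 53.7] 102
```

```bash
python3 -m inch '[[0,0,0,0.15,0,0,0.65],[0,0,0,0.2,0,0,0.65],[0,0,0,0.2,0,0,0.65],[0,0,0,0.2,0,0,0.65],[0,0,0,0.2,0,0,0.65],[0,0,0,0.2,0,0,0.65],[0,0,0,0.2,0,0,0.65],[0,0,0,0.2,0,0,0.65]]'
python3 -m inch '[[0,0,0,0.15,0,0,0.65],[0,0,0,0.15,0,0,0.65],[0,0,0,0.12,0,0,0.65],[0,0,0,0.12,0,0,0.65],[0,0,0,0.12,0,0,0.65],[0,0,0,0.12,0,0,0.65]]'
python3 t.py
```

```text
clock: 7.7
eef_pos: [506.6, -38.2, 77.2]
tcp_rot: [-3.141, -0.121, 2.077]
contact_force: [-0.2, -0.5, 1.1]
opening: 0.351
grasp_force: 0.3
clock: 8.2
eef_pos: [497.4, -21.5, 79.6]
tcp_rot: [-3.141, -0.121, 2.077]
contact_force: [0.2, -0.4, -0.3]
opening: 0.351
grasp_force: 0.3
clock 8.20 tip ramp [121.6  -0.6  19. ] rotvec/pi [-0.0001  0.0003  0.    ] F ramp [-0.5  0.  -0.3] open 0.35 q [-0.11  0.43  1.99  0.14  0.79 -0.72]
scene ring -1 x [120.1 137.6 159.4] y [-57.6 -45.7] 122
top ring 1 x [135.1 150.8 168. ] y [40.1 53.8] 98
```

```bash
python3 -m inch '[[0,0,0,0.1,0,0,0.65],[0,0,0,0.1,0,0,0.65],[0,0,0,0.1,0,0,0.65],[0,0,0,0.1,0,0,0.65],[0,0,0,0.1,0,0,0.65]]'
python3 w.py
python3 -m inch '[[0,0,0,0.1,0,0,0.65],[0,0,0,0.1,0,0,0.65],[0,0,0,0.1,0,0,0.65],[0,0,0,0.1,0,0,0.65],[0,0,0,0,0,0,0.65]]'
python3 t.py
```

```text
clock: 8.72
eef_pos: [491.3, -10.6, 81.0]
tcp_rot: [-3.141, -0.121, 2.077]
contact_force: [0.9, -0.7, 0.5]
opening: 0.353
grasp_force: 0.3
clock 8.72 tip ramp [134.2  -0.5  19. ] rotvec/pi [-0.0002  0.0002 -0.    ] F ramp [-1.  -0.4  0.6] open 0.35 q [-0.09  0.42  2.01  0.14  0.79 -0.7 ]
clock: 9.13
eef_pos: [486.2, -1.7, 82.3]
tcp_rot: [-3.141, -0.122, 2.077]
contact_force: [-0.3, 0.2, 0.0]
opening: 0.348
grasp_force: 0.0
clock 9.13 tip ramp [144.5  -0.4  19. ] rotvec/pi [-0.0002  0.0002  0.0001] F ramp [ 0.3  0.1 -0. ] open 0.35 q [-0.07  0.42  2.02  0.14  0.78 -0.69]
scene ring -1 x [144.2 160.6 186.9] y [-57.8 -45.4] 121
top ring 1 x [156.7 172.3 187.8] y [39.7 53.2] 95
```

```bash
python3 -m inch '[[0,0,0,0.06,0,0,0.65],[0,0,0,0.06,0,0,0.65],[0,0,0,0.04,0,0,0.65],[0,0,0,0,0,0,0.65],[0,0,0,0,0,0,0.65]]'
python3 t.py
```

```text
clock: 9.65
eef_pos: [484.7, 1.3, 82.7]
tcp_rot: [-3.141, -0.121, 2.077]
contact_force: [-0.8, -0.7, -0.8]
opening: 0.348
grasp_force: 0.1
clock 9.65 tip ramp [147.9  -0.6  19. ] rotvec/pi [-0.0001  0.0003  0.    ] F ramp [-0.3  1.  -0.8] open 0.35 q [-0.07  0.41  2.02  0.14  0.78 -0.68]
scene ring -1 x [145.8 161.4 186.2] y [-57.6 -45.6] 120
top ring 1 x [160.7 175.2 191.7] y [39.8 53.4] 94
```

```bash
python3 -m inch '[[0,0,0,-0.2,0,0,0.65],[0,0,0,-0.4,0,0,0.65],[0,0,0,-0.6,0,0,0.65],[0,0,0,0,0,-0.8,0.65],[0,0,0,0,0,-0.8,1],[0,0,0,0,0,-0.8,1],[0,0,0,0,0,0,1],[0,0,0,0,0,0,1]]'
python3 t.py 1; python3 g.py | grep scene
python3 - <<'E'
from rig import grab_frame
import cv2
f=grab_frame("top");cv2.imwrite("pics/t2.png",cv2.resize(f["pixels"][215:345,180:370,::-1],None,fx=3,fy=3,interpolation=2))
E
```

```text
clock: 10.42
eef_pos: [504.0, -32.3, 139.4]
tcp_rot: [3.14, -0.12, 2.076]
contact_force: [0.3, -0.0, -0.1]
opening: 0.001
grasp_force: 0.0
clock 10.42 tip ramp [116.3  -1.2  79.9] rotvec/pi [ 0.0005  0.0008 -0.0002] F ramp [-0.2 -0.3 -0.1] open 0.00 q [-0.13  0.35  1.94  0.12  0.92 -0.71]
scene ring -1 x [142.3 158.4 183.2] y [-57.8 -44.4] 163
scene ring 1 x [142.8 152.5 170.5] y [39.4 53.1] 110
scene dark [154.8 -37.   37.2] 165
top ring -1 x [170.5 184.5 197.1] y [-55.9 -42.6] 78
top ring 1 x [150.5 169.9 191. ] y [40.1 53.4] 117
top dark [156.9  -4.5  41.6] 58
scene h 0 8 x [-12.  -5.] y [-7.  9.] 20
scene h 8 16 x [-12.   3.] y [-12.  14.] 43
scene h 16 24 x [-13.   3.] y [-13.  14.] 54
scene h 24 32 x [-12.   3.] y [-14.  14.] 52
scene h 32 40 x [-13.  -4.] y [-11.  14.] 40
scene h 40 48 x [-14.  -6.] y [-24.  27.] 63
scene h 48 56 x [-14.   9.] y [-35.  33.] 153
scene h 56 64 x [-15.  10.] y [-40.  39.] 126
scene h 64 72 x [-18.   7.] y [-45.  46.] 141
scene h 72 80 x [-18.   5.] y [-52.  51.] 155
scene h 80 88 x [-18.   1.] y [-57.  61.] 191
scene h 88 96 x [-20.  11.] y [-58.  61.] 262
scene h 96 104 x [-21.   1.] y [-48.  51.] 199
scene h 104 112 x [-21.   5.] y [-38.  42.] 194
scene h 112 120 x [-13.   6.] y [-38.  41.] 79
scene h 120 128 x [-27.   5.] y [17. 38.] 34
```

View pics/t2.png

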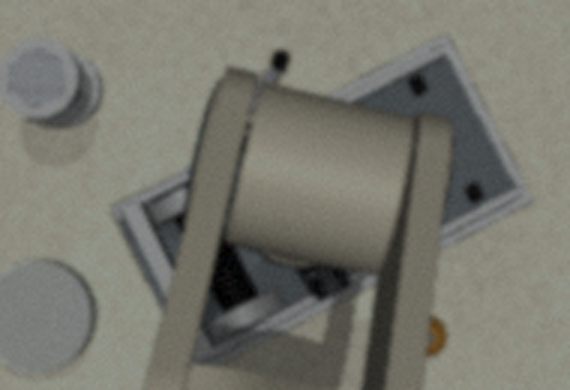

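Both rings sit at x≈142–197, which puts the tube's centre at about 171, home between ridge and stop and clear of the fingers (crop (230,275)). The gate pin is still open at crop (280,60). Next I'll plan the gate arc.

```bash
python3 - <<'E'
from w import *
A=np.array([133,-74.])
def pos(g,ex=0):
    p=g-np.pi/6;d=np.array([-np.cos(p),np.sin(p)]);t=np.array([np.sin(p),np.cos(p)])
    return A+50*d-(12*abs(t[0])+14.5*abs(t[1])+5+ex)*t
W=[pos(0.07,12)]+[pos(g) for g in np.arange(0.07,2.09,0.135)]+[pos(2.094,-2)]
cur=((tip-o)@R)
print((np.array(W[0])-cur[:2]).round(1),W[0].round(1),"dz",(cur[2]-16)/25)
for a,b in zip(W,W[1:]):d=b-a;print(b.round(0),[round(d[0]/25,2),round(-d[1]/25,2)])
E
```

```text
clock 10.67 tip ramp [118.1  -0.   78.1] rotvec/pi [-0.0006 -0.     -0.0001] F ramp [ 0.1 -0.2  0.8] open -0.00 q [-0.13  0.35  1.95  0.12  0.92 -0.71]
[ -14.5 -127.6] [ 103.5 -127.6] dz 2.4821019741218198
[  98. -117.] [np.float64(-0.21), np.float64(-0.43)]
[  93. -111.] [np.float64(-0.23), np.float64(-0.23)]
[  88. -104.] [np.float64(-0.19), np.float64(-0.27)]
[ 84. -96.] [np.float64(-0.15), np.float64(-0.31)]
[ 81. -90.] [np.float64(-0.1), np.float64(-0.26)]
[ 79. -84.] [np.float64(-0.08), np.float64(-0.23)]
[ 78. -78.] [np.float64(-0.05), np.float64(-0.25)]
[ 78. -71.] [np.float64(-0.01), np.float64(-0.27)]
[ 79. -64.] [np.float64(0.03), np.float64(-0.28)]
[ 80. -57.] [np.float64(0.07), np.float64(-0.29)]
[ 83. -50.] [np.float64(0.12), np.float64(-0.29)]
[ 88. -43.] [np.float64(0.17), np.float64(-0.27)]
[ 93. -37.] [np.float64(0.22), np.float64(-0.25)]
[100. -31.] [np.float64(0.27), np.float64(-0.21)]
[108. -27.] [np.float64(0.31), np.float64(-0.17)]
[118. -24.] [np.float64(0.41), np.float64(-0.12)]
```

```bash
python3 -m inch '[[0,0,0,-0.1,0.85,0,1],[0,0,0,-0.1,0.85,0,1],[0,0,0,-0.1,0.85,0,1],[0,0,0,-0.1,0.85,0,1],[0,0,0,-0.1,0.85,0,1],[0,0,0,-0.1,0.85,0,1],[0,0,0,0,0,0,1]]'
python3 w.py
python3 -m inch '[[0,0,0,0,0,0.4,1],[0,0,0,0,0,0.4,1],[0,0,0,0,0,0.4,1],[0,0,0,0,0,0.4,1],[0,0,0,0,0,0.4,1],[0,0,0,0,0,0.4,1],[0,0,0,0,0,0,1]]'
python3 w.py
```

```text
clock: 11.25
eef_pos: [624.5, 19.1, 136.1]
tcp_rot: [3.14, -0.121, 2.078]
contact_force: [-0.1, -0.2, 0.1]
opening: -0.004
grasp_force: 0.0
clock 11.25 tip ramp [ 102.6 -131.5   78.3] rotvec/pi [0.0004 0.0005 0.0004] F ramp [-0.1  0.2  0.1] open -0.00 q [-0.03  0.51  1.69  0.12  1.01 -0.6 ]
clock: 11.83
eef_pos: [616.2, 24.1, 74.7]
tcp_rot: [-3.138, -0.123, 2.077]
contact_force: [1.0, 0.1, -0.1]
opening: -0.0
grasp_force: 0.0
clock 11.83 tip ramp [ 103.5 -126.5   16.4] rotvec/pi [-0.0011 -0.0003 -0.0001] F ramp [-0.4 -0.9 -0. ] open -0.00 q [-0.02  0.58  1.73  0.13  0.9  -0.61]
```

```bash
python3 -m inch '[[0,0,0,-0.21,-0.43,0,1],[0,0,0,-0.23,-0.23,0,1],[0,0,0,-0.19,-0.27,0,1],[0,0,0,-0.15,-0.31,0,1],[0,0,0,-0.1,-0.26,0,1],[0,0,0,-0.08,-0.23,0,1]]'
python3 t.py 1
python3 -m inch '[[0,0,0,-0.05,-0.25,0,1],[0,0,0,0,-0.27,0,1],[0,0,0,0.03,-0.28,0,1],[0,0,0,0.07,-0.29,0,1],[0,0,0,0.12,-0.29,0,1]]'
python3 t.py 1
```

```text
clock: 12.33
eef_pos: [591.3, -18.7, 74.7]
tcp_rot: [3.141, -0.121, 2.076]
contact_force: [0.6, 1.4, 0.2]
opening: 0.004
grasp_force: 0.4
clock 12.33 tip ramp [ 78.3 -84.   19.5] rotvec/pi [ 0.0001  0.0004 -0.0002] F ramp [ 0.9 -1.2  0. ] open 0.00 q [-0.09  0.55  1.79  0.13  0.88 -0.68]
scene ring 1 x [143.2 154.7 180.5] y [39.3 52.6] 133
scene dark [ 68.1 -77.5  42.3] 232
top dark [128.5 -72.9  33.7] 38
clock: 12.85
eef_pos: [558.6, -31.0, 74.8]
tcp_rot: [-3.141, -0.121, 2.077]
contact_force: [1.0, 0.2, -0.4]
opening: 0.0
grasp_force: 0.4
clock 12.85 tip ramp [ 83.3 -49.5  19. ] rotvec/pi [-0.0002  0.0003  0.    ] F ramp [-0.4 -1.  -0.3] open 0.00 q [-0.11  0.51  1.86  0.13  0.85 -0.71]
scene ring 1 x [147.5 160.1 175.3] y [40.1 53.5] 64
scene dark [ 75.8 -47.   43. ] 200
top ring -1 x [176.2 187.9 198.4] y [-55.9 -42.9] 64
top dark [132.4 -44.   33.2] 8
```

```bash
python3 -m inch '[[0,0,0,0.17,-0.27,0,1],[0,0,0,0.22,-0.25,0,1],[0,0,0,0.27,-0.21,0,1],[0,0,0,0.31,-0.17,0,1],[0,0,0,0.2,-0.06,0,1],[0,0,0,0.15,-0.06,0,1],[0,0,0,0,0,0,1]]'
python3 t.py 1
python3 - <<'E'
from rig import grab_frame
import cv2
f=grab_frame("scene");cv2.imwrite("pics/s3.png",cv2.resize(f["pixels"][130:320,230:430,::-1],None,fx=3,fy=3,interpolation=2))
E
```

```text
clock: 13.53
eef_pos: [520.4, -13.8, 79.0]
tcp_rot: [-3.141, -0.122, 2.078]
contact_force: [-0.7, 0.2, -0.2]
opening: -0.001
grasp_force: 0.0
clock 13.53 tip ramp [117.2 -24.4  19. ] rotvec/pi [-0.0003  0.0002  0.0002] F ramp [ 0.5  0.5 -0.3] open -0.00 q [-0.09  0.46  1.94  0.14  0.81 -0.7 ]
scene dark [110.1 -28.   41.9] 163
top dark [156.6   6.9  41.8] 89
```

View pics/s3.png

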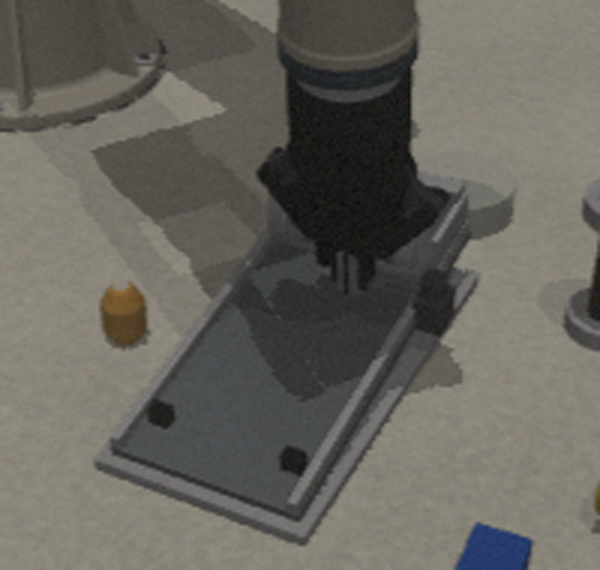

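The gate bar is hidden behind the fingers at crop (345,270). There's no contact force yet, so I'll press a little further until the end stop answers.

```bash
python3 -m inch '[[0,0,0,0.06,0,0,1],[0,0,0,0.06,0,0,1],[0,0,0,0,0,0,1]]'
python3 -m inch '[[0,0,0,0.06,0,0,1],[0,0,0,0,0,0,1]]'
python3 w.py
```

```text
clock: 13.93
eef_pos: [520.6, -12.9, 79.2]
tcp_rot: [3.141, -0.119, 2.078]
contact_force: [2.6, -6.8, -3.0]
opening: 0.003
grasp_force: 3.6
clock: 14.1
eef_pos: [520.6, -12.6, 79.3]
tcp_rot: [3.141, -0.116, 2.078]
contact_force: [4.2, -12.5, -5.4]
opening: -0.002
grasp_force: 7.1
clock 14.10 tip ramp [118.  -25.1  19.2] rotvec/pi [0.0002 0.0018 0.0005] F ramp [-13.5   2.4  -3.8] open -0.00 q [-0.09  0.46  1.95  0.13  0.81 -0.69]
```

The end stop answers with 13 N at tip x≈118, where the shut gate should be. I'll back off downhill, lift clear and check.

```bash
python3 -m inch '[[0,0,0,-0.2,0,0,1],[0,0,0,-0.4,0,0,1],[0,0,0,-0.8,0,0,1],[0,0,0,-0.5,0,-0.8,1],[0,0,0,-0.5,0,-1,1],[0,0,0,-0.8,0,-1,1],[0,0,0,-0.8,0,-1,1],[0,0,0,-0.8,0,-1,1]]'
python3 -m inch '[[0,0,0,-1,0.3,-1,1],[0,0,0,-1,0.3,-1,1],[0,0,0,-1,0.3,-1,1],[0,0,0,-1,0.3,0,1],[0,0,0,-1,0.3,0,1],[0,0,0,0,0,0,1],[0,0,0,0,0,0,1]]'
python3 t.py 1
python3 - <<'E'
from rig import grab_frame
import cv2,numpy as np
f=grab_frame("top");g=grab_frame("scene")
a=cv2.resize(f["pixels"][215:345,180:370,::-1],(570,390),interpolation=2);cv2.imwrite("pics/t4.png",a)
cv2.imwrite("pics/s4.png",cv2.resize(g["pixels"][130:320,230:430,::-1],None,fx=3,fy=3,interpolation=2))
E
```

```text
clock: 14.77
eef_pos: [584.3, -128.7, 185.1]
tcp_rot: [-3.141, -0.122, 2.077]
contact_force: [0.9, 0.7, 0.1]
opening: 0.005
grasp_force: 0.0
clock: 15.35
eef_pos: [681.3, -226.7, 242.1]
tcp_rot: [-3.14, -0.123, 2.076]
contact_force: [-0.8, 0.7, 0.2]
opening: -0.002
grasp_force: 0.0
clock 15.35 tip ramp [-125.1  -61.9  213.1] rotvec/pi [-0.0004 -0.0002 -0.0004] F ramp [1.  0.3 0. ] open -0.00 q [-0.36  0.56  1.35  0.08  1.33 -0.89]
scene ring -1 x [131.1 155.9 185.1] y [-57.9 -43.3] 240
scene ring 1 x [164.9 174.  187.5] y [38.7 52. ] 45
scene dark [154.9  -2.6  36.7] 144
top ring -1 x [128.4 166.5 197.4] y [-56.1 -41.2] 202
top ring 1 x [145.6 173.3 198.1] y [39.6 53.9] 176
top dark [139.1  -4.6  37.9] 116
```

View pics/t4.png

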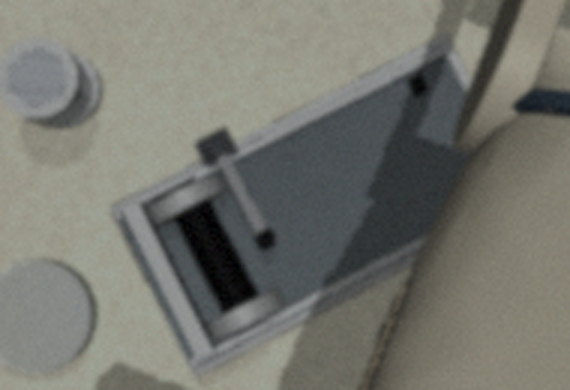

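View pics/s4.png

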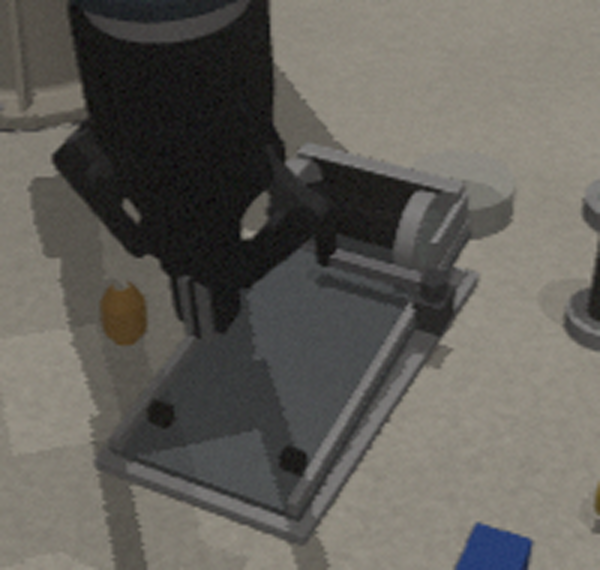

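The top crop shows the tube square against the stop (barrel (215,255)), with the bar across the lane from (215,148) to the pin (264,239). The scene crop agrees. One numeric check before handing in.

```bash
python3 - <<'E'
from w import *
from rig import grab_frame
f=grab_frame("top");P=cloud(f);Q=(P-o)@R;im=f["pixels"].astype(int)
k=(Q[...,2]>35)&(Q[...,0]>110)&(Q[...,0]<150)&(abs(Q[...,1])<25)&(im.max(-1)<70)
p=Q[k];x,y=p[:,:2].mean(0);print("pin",x,y,p[:,2].mean(),k.sum(),"g",np.pi/6+np.arctan2(y+74,133-x))
for s in(-1,1):
    k=(Q[...,2]>48)&(Q[...,2]<70)&(Q[...,0]>140)&(Q[...,0]<203)&(s*Q[...,1]>40)&(s*Q[...,1]<56);print(s,Q[k].mean(0),k.sum())
k=(im.max(-1)<60)&(Q[...,0]>150)&(Q[...,0]<195)&(abs(Q[...,1])<35)&(Q[...,2]>25);print("barrel",Q[k].mean(0))
E
```

```text
clock 15.55 tip ramp [-123.2  -62.1  214.1] rotvec/pi [-0.0003  0.      0.0001] F ramp [ 1.   0.2 -0.5] open 0.00 q [-0.36  0.55  1.35  0.08  1.33 -0.89]
pin 133.001986094256 4.742389679524319 46.31067346585432 31 g 2.0944203250752054
-1 [171.17018781 -48.95485362  57.38437426] 143
1 [171.26853425  46.80016498  57.2759756 ] 145
barrel [1.71360448e+02 5.07403518e-02 4.33154682e+01]
```

Gate at 2.094 rad; tube at x≈171, y≈0, square. Handing in.

```bash
python3 -c "
from rig import r
print(r.sign_off())"
```

```text
the job is handed in; nothing more can be done
None
```

The tube is home at ramp x≈171 mm, y≈0 and square, the gate is shut behind it at about 2.09 rad, the arm is clear of everything, and the job is handed in; the sign-off returned no verdict.

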